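# Tighten the deep clamp nut of a mineral stall's display stand

## Task

The display panel's timber foot has worked loose: take the long socket driver from its wooden rest, feel it fully down over the square nut at the bottom of the foot's deep bore, and turn the nut gently clockwise (seen from above) until it stops firmly. Then put the driver back standing in its rest and let go of it, without forcing the driver against the nut or the foot at any time, and leaving the stones, hammer and jar where they are.

Things in the scene. Friction and masses are not known exactly. Their poses are not given: they have to be found in the camera images.
- bore_mouth (a point): Centre of the open mouth of the bore in the pine foot of the white display panel, in the foot's top face, 85 mm above the table. The bore is upright, round, 37 mm across and 70 mm deep, its mouth bevelled 2 mm.
- foot: The fixed pine foot; origin on the bore axis at table level. Block 110 mm along x, 85 mm high; along y it reaches 60 mm to the -y side of the bore and 250 mm to the +y side. The white panel (8 mm thick, up to 255 mm above the table) stands on it from 90 to 240 mm on the +y side. The nut in the bore belongs to it.
- nut_top (a point): Centre of the top of the steel square nut on the bore axis, 56 mm below the bore mouth, 29 mm above the table. 16 mm across flats, 12 mm high, top edge bevelled 1 mm; it sits on a washer and never moves up or down. Which way its flats face differs every time and is NOT told by these axes or any value here; a socket fits every quarter turn, dropping on when within about 7 degrees.
- nut (a joint): How far the nut has been turned clockwise (seen from above), rad: 0 to 0.4 at the start, firm stop at 1.5 (fully tight). Steady friction of 0.10 N m; it stays where it is left; 0.2 N m at the stop is ample, 0.6 N m too much. It does not tell which way the flats face.
- driver_grip (a point): Centre of the dark wooden handle of the socket driver; z runs along the driver, up towards the handle's end. Handle square, 26 by 26 mm, flats facing this point's x and y, 47 mm long (23.5 mm above and below this point). Below it a steel shaft 15 mm thick leads to a round socket 30 mm across, 26 mm long. Driver 165 mm long, about 0.32 kg, upright in its rest at the start.
- driver_tip (a point): Centre of the driver's lower end (socket mouth), 141.5 mm below the handle's centre on the driver's axis. Opening 18 by 18 mm square, 14 mm deep, flats parallel to the handle's (play on the nut about 8 degrees either way). Fully seated it lies 12 mm below the nut's top, on the washer. Pressing down on the nut's top: 3 to 6 N is enough, over 25 N too much.
- rest_floor (a point): Centre of the floor of the hole in the driver's rest, 10 mm above the table. The rest is a fixed wooden block 85 by 85 by 60 mm high; its upright round hole is 40 mm across and 50 mm deep, so the driver's socket stands loosely in it.
- quartz: Loose rough white stone, about 40 mm wide and 32 mm high, origin at its underside; to be left alone.
- malachite: Loose rough green-grey stone, about 42 mm wide and 26 mm high, origin at its underside; to be left alone.
- rose_stone: Loose rough pink stone, about 38 mm wide and 30 mm high, origin at its underside; to be left alone.
- hammer: Hammer lying on the table, 240 mm long along its x, wooden handle, head about 90 mm wide, up to 26 mm high, origin at the middle of its length; to be left alone.
- jar: Closed jar, 60 mm across and 70 mm high, origin at its underside; to be left alone.

How it is judged (in metres and radians):
On the way, in this order (a step that is already met when the one before it is completed fails the run):
1. the driver's socket is seated over the nut at the bottom of the bore (z of driver_tip in the frame of nut_top below -0.007 m and horizontal distance between driver_tip and nut_top below 0.005 m and angle between driver_grip's own z axis and vertical below 0.15 rad), for 0.2 s.
2. the nut is turned to its firm stop with the driver seated on it (value of joint nut above 1.43 rad and z of driver_tip in the frame of nut_top below -0.006 m), for 0.1 s.
At the end, for the whole second after the job is handed in: The nut is at its stop (turned past 1.43 rad of 1.5), and the driver stands in its rest, at rest and released: its lower end within 12 mm of the hole's centre and 6 mm of its floor, leaning less than 0.2 rad (value of joint nut above 1.43 rad and horizontal distance between driver_tip and rest_floor below 0.012 m and z of driver_tip in the frame of rest_floor below 0.006 m and angle between driver_grip's own z axis and vertical below 0.2 rad and linear speed of driver below 0.03 m/s and contact force between driver and the fingers below 0.05 N); the robot touches nothing.
It fails at once if the driver is pressed on top of the nut with over 25 N (contact force between driver and nut_c1 above 25 N).
It fails at once if the driver is forced against the nut or the foot (over 100 N of contact in all, about 0.6 N m on the nut) (contact force between driver and foot above 100 N).
It fails at once if a stone, the hammer or the jar is displaced by more than 20 mm (distance of any of quartz, malachite, rose_stone, hammer, jar from where it was at the start of the episode above 0.02 m).
It also fails if it takes over 72 s, if anything falls off the work surface, if the arm or the gripper's body presses on something with over 40 N, if the wrist force passes 120 N, or if a joint passes its speed limit or range.

## Robot

A 7-joint arm with a two-finger parallel gripper is mounted at the origin on the work surface. World frame = base frame: x ahead of the robot, y to its left, z up, the work surface at z = 0. Lengths are in mm, angles in rad, forces in N, time in s.
With the tool pointing down it reaches from about 400 to 875 mm from the base axis. Payload 4.4 kg.
Tool frame: the origin (TCP) lies midway between the tips of the shut fingers; the grasp point (between the pads) lies 19 mm behind it (ctrl.pinch_z is the distance from the TCP to the grasp point, in mm); z points along the fingers, y is the line along which they close (so a half turn about z gives the same grasp; the last joint's range is limited). The gripper opens to 85 mm and grips with 20 to 120 N. Pads are 22 mm wide; open, the fingers measure 114 mm over their backs; the gripper's body (76 mm by 85 mm) begins 54 mm behind the grasp point. The pads swing forward as they close: fully open they stand 13 mm farther back than shut.
Start: joints at [-1.178, 0.628, 0.038, 1.517, -0.027, 0.996, -0.02], TCP at [287.847, 582.805, 231.313] pointing down, gripper open.
Joint ranges: [-3.06, 3.06], [-0.37, 2.12], [-1.25, 1.32], [0.18, 2.47], [-1.1, 4.24], [0.23, 1.98], [-2.94, 2.94]. Speed limits (rad/s): [2.57, 2.57, 3.14, 3.14, 3.14, 3.14, 3.14].

## Interface

Orientations are given as [roll, pitch, yaw] about the fixed x, y, z axes, in that order (R = Rz(yaw) Ry(pitch) Rx(roll)).
In Python, from cell import read_state, cams, order, ctrl gives the robot as it stands.
- The arm moves only by the tool move_arm, never from a script. Its argument "targets" is text: rows parted by semicolons, each of 7 numbers parted by spaces: the gripper's target within -1 to 1 (fully open at 1, half-way at 0, shut at -1), then the shift along the tool's x, y, z in cm, then the turn, a rotation vector about the tool's x, y, z in degrees. A call has 1 to 5 rows; each row shifts and turns the commanded pose from where the row before left it, along the tool's axes as they then stand; what a row does not reach is not made up. A row lasts 1/12 s, in which the tool goes at most 41.7 mm and 7.16 degrees, less where a joint would pass 70% of its speed; a pose out of reach is approached as far as the arm can. A call with a gripper value outside its range is refused whole. The fingers move at their own pace and stop on an object; the grip force is fixed at half the most. Time passes only in rows, so rows that do not move let the fingers close. It gives the time, the measured TCP pose, the force, the opening and the grip force at its end, in the units of the state.
- read_state(): the state, without advancing time (a new reading comes with each control period).
- cams.get_image(name): name is "scene" or "side" or "wrist"; returns a dict with "color" (384x512x3 uint8, red, green, blue), "fovy" (degrees; the focal length in pixels is half the picture's height over the tangent of half this angle, whatever the lens; pixels are square), "cx", "cy" (the principal point, pixels), "rvec" (rotation vector, rad) and "tvec" (3), from world to camera coordinates, as OpenCV has them. Camera axes: x right, y down, z forward; pixel columns grow to the right and rows downward; lengths in mm; the calibration is good to about 2 mm. A picture is of the moment at which its call begins. There is no depth.
- order.finish_job(): hands the job in; it is judged then, once.
The state is a dict: "clock": time; "qpos": joint angles; "qd": joint speeds; "tau": joint torques, N m; "eef_pos": TCP position; "tool_rot": TCP orientation; "force": force on the tool from outside, world axes, zero at the start; "torque": the same for the moment, N m; "width": finger opening in mm; "gripper_force": force on a finger pad.
Only numpy, scipy, OpenCV 4.12 (cv2) and the standard library are available. Lean on these libraries where they do the work, as an engineer would, in place of code of your own. Each camera call takes 0.05 s, during which the arm holds its last target. There are 200 camera calls.

## Working session

There is one attempt and no reset: what is moved stays moved. The work goes in short steps, Python scripts to look and compute and a tool call to move; the robot and the scene stay as the last step left them, time stands still between calls to the robot, and variables do not carry over. Pictures are saved under pics/ and viewed, at most 10 in all, crops included, and the job is handed in when it is done.

Besides the shell and the picture viewer there is one more tool, called by a JSON object that holds its "method" and its "body". move_arm: Moves the arm, as the interface text tells. Its arguments: {"type":"object","properties":{"targets":{"type":"string"}},"required":["targets"]}

```bash
ls; mkdir -p pics
cat > h.py <<'E'
import numpy as np, cv2
from cell import read_state, cams, order, ctrl
def cam(n):
    d=cams.get_image(n); R=cv2.Rodrigues(np.array(d["rvec"],float))[0]; t=np.array(d["tvec"],float).ravel()
    f=d["color"].shape[0]/2/np.tan(np.radians(d["fovy"])/2); return d["color"],R,t,f,d["cx"],d["cy"]
def ray(c,uv):
    _,R,t,f,cx,cy=c; v=R.T@np.array([(uv[0]-cx)/f,(uv[1]-cy)/f,1]); return -R.T@t,v/np.linalg.norm(v)
def onplane(c,uv,z):
    o,v=ray(c,uv); return o+v*(z-o[2])/v[2]
def proj(c,p):
    _,R,t,f,cx,cy=c; q=R@np.array(p,float)+t; return q[:2]/q[2]*f+[cx,cy]
def save(c,name): cv2.imwrite("pics/"+name,c[0][:,:,::-1])
E
python3 - <<'E'
from h import *
import pickle
cs=[cam(n) for n in("scene","side","wrist")]
pickle.dump(cs,open("c0.pkl","wb"))
big=np.zeros((384,1024,3),np.uint8)
save(cs[0],"scene0.png");save(cs[1],"side0.png")
for c in cs: print(c[3:], -c[1].T@c[2], c[1][2])
print(read_state(), ctrl.pinch_z)
E
```

```text
pics
(np.float64(492.80846330760687), 261.15413406564767, 196.67063128660473) [1112.71240526  569.55484071  641.90195706] [-0.5547938  -0.66719958 -0.4970398 ]
(np.float64(476.2013474848459), 263.3863208053062, 195.9805688835175) [  35.82888695 -903.25163047  677.98624568] [ 0.44773393  0.73761474 -0.50542934]
(np.float64(265.7514500438938), 259.9821290957786, 196.73560165208485) [221.94099287 614.19071188 373.44322628] [ 0.25982208 -0.12980814 -0.95689202]
{'clock': 0.15, 'qpos': array([-1.17780782,  0.6291851 ,  0.03845975,  1.51811033, -0.02698422,
        0.9963126 , -0.02000255]), 'qd': array([-0.00012997, -0.00453143,  0.00049848, -0.00225504,  0.00099883,
        0.00044646,  0.00078824]), 'tau': array([ 2.13386949e-03, -5.63799798e+01,  1.22785326e+00, -1.93650019e+01,
        1.11409114e-02,  7.46991194e-03, -1.90987765e-05]), 'eef_pos': array([287.63309782, 582.37204643, 230.57616687]), 'tool_rot': array([-3.14009584e+00,  2.95989929e-05,  2.68280164e+00]), 'force': array([-0.44036648, -0.0055134 , -0.6331153 ]), 'torque': array([ 0.04218793, -0.00605019,  0.01874678]), 'gripper_force': 0.0, 'width': 84.88399106985197} 18.700000000000003
```

View pics/scene0.png

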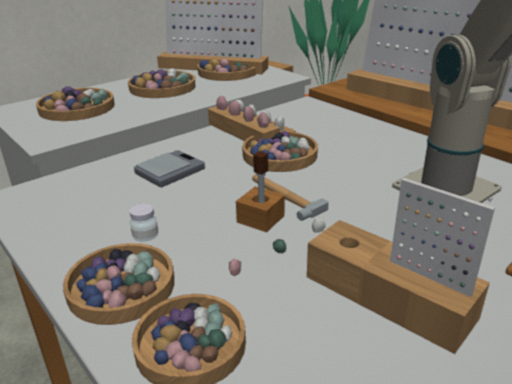

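View pics/side0.png

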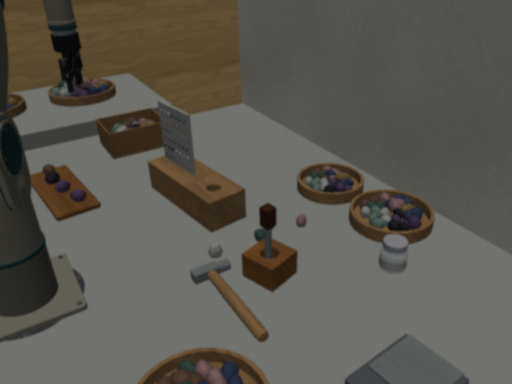

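The scene view shows the bore mouth near (349,243), the driver handle near (261,162) and the rest near (261,208). In the side view they are near (213,188), (268,217) and (270,262). Next I refine these with masks.

```bash
cat > m.py <<'E'
from h import *
import pickle
cs=pickle.load(open("c0.pkl","rb"))
def tri(c1,a,c2,b):
    o1,v1=ray(c1,a);o2,v2=ray(c2,b)
    s=np.linalg.lstsq(np.c_[v1,-v2],o2-o1,rcond=None)[0]
    p,q=o1+v1*s[0],o2+v2*s[1]; return (p+q)/2,np.linalg.norm(p-q)
def blob(c,seed,win,thr):
    x,y=seed; g=c[0][y-win:y+win,x-win:x+win].astype(int).sum(2)/3
    m=(g<thr).astype(np.uint8); n,l,s,ce=cv2.connectedComponentsWithStats(m)
    k=min(range(1,n),key=lambda i:np.hypot(*(ce[i]-win))-0.01*s[i,4]); 
    return ce[k]+[x-win,y-win],s[k],l==k
for s,name in((0,"scene"),(1,"side")):
    seeds={0:[(349,243),(261,162)],1:[(213,188),(268,217)]}[s]
    for sd in seeds:
        print(name,sd,"px",cs[s][0][sd[1],sd[0]])
b=[blob(cs[0],(349,243),14,75),blob(cs[1],(213,188),12,62)]
h=[blob(cs[0],(261,162),18,60),blob(cs[1],(268,217),18,50)]
for n,x in(("bore",b),("handle",h)):
    print(n,x[0][:2],x[1][:2],tri(cs[0],x[0][0],cs[1],x[1][0]))
for i in(0,1): print("bore plane",onplane(cs[i],b[i][0],85))
a=cv2.resize(cs[0][0][130:270,220:370],None,fx=2.6,fy=2.6,interpolation=cv2.INTER_CUBIC)
d=cv2.resize(cs[1][0][160:300,180:330],None,fx=2.6,fy=2.6,interpolation=cv2.INTER_CUBIC)
cv2.imwrite("pics/crop.png",np.hstack([a,d])[:,:,::-1])
E
python3 m.py
```

```text
scene (349, 243) px [98 78 51]
scene (261, 162) px [40 19  8]
side (213, 188) px [58 45 30]
side (268, 217) px [24 13  9]
bore (array([353.65909091, 243.47727273]), array([13, 11, 11,  7, 44], dtype=int32)) (array([213.09210526, 187.36842105]), array([ 5,  8, 15,  7, 76], dtype=int32)) (array([476.65141325,  77.95734219,  82.8003767 ]), np.float64(7.878855154660865))
handle (array([260.36842105, 162.25328947]), array([ 10,   8,  16,  23, 304], dtype=int32)) (array([266.84615385, 218.29528536]), array([  5,   5,  21,  31, 403], dtype=int32)) (array([ 462.42626619, -212.90522142,  149.93011664]), np.float64(0.606576142022065))
bore plane [474.59634364  80.83470345  85.        ]
bore plane [476.88691219  69.7970934   85.        ]
```

View pics/crop.png

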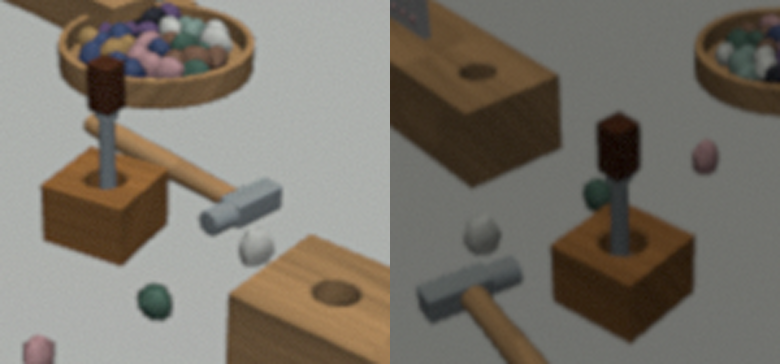

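The crops give the bore at scene (349.6,242.3) and side (213.8,187.7). The handle mask gives the same point in both views. Next: the foot and rest directions, and the obstacle positions.

Run:
```python
from h import *
import pickle
exec(open("m.py").read().split("def blob")[0].split("cs=")[0]); cs=pickle.load(open("c0.pkl","rb"))
P=lambda i,u,z:np.round(onplane(cs[i],u,z),1)
C=lambda i,x,y:((220+x/2.6,130+y/2.6) if i==0 else (180+(x-390)/2.6,160+y/2.6))
print("bore",P(0,C(0,337,292),85),P(1,C(1,478,72),85))
print("rest hole",P(0,C(0,107,178),60),P(1,C(1,624,243),60))
print("rest corners s",[P(0,C(0,*c),60) for c in((42,187),(98,148),(167,173),(123,205))])
print("rest corners d",[P(1,C(1,*c),60) for c in((553,244),(618,203),(693,236),(631,282))])
print("foot corners",P(0,C(0,312,236),85),P(0,C(0,230,294),85),P(0,(481,281),85),P(1,C(1,472,113),85),P(1,C(1,560,75),85))
print("handle top",P(0,C(0,106,62),175),P(1,C(1,618,119),175))
print("stones q,m,r,hammerhead,jar",[P(0,u,15)[:2] for u in((319,225),(280,245),(235,267),(312,210),(143,225))])
```

```text
bore [477.5  73.1  85. ] [477.7  67.2  85. ]
rest hole [ 468.7 -205.1   60. ] [ 467.5 -214.8   60. ]
rest corners s [array([ 522.8, -231.4,   60. ]), array([ 438.4, -254.1,   60. ]), array([ 421.8, -175.7,   60. ]), array([ 488.7, -159.7,   60. ])]
rest corners d [array([ 418. , -184.2,   60. ]), array([ 493.4, -164.5,   60. ]), array([ 520.2, -237.8,   60. ]), array([ 445.1, -260. ,   60. ])]
foot corners [433.2   8.4  85. ] [539.5  22.1  85. ] [395.5 299.7  85. ] [438.1   0.7  85. ] [541.9  17.6  85. ]
handle top [ 467.3 -205.6  175. ] [ 468.1 -207.2  175. ]
stones q,m,r,hammerhead,jar [array([397.8, -82. ]), array([519.1, -82.5]), array([640.4, -85.8]), array([ 362.3, -139.8]), array([ 706. , -353.5])]
```

{"method": "move_arm", "body": {"targets": "1 0 0 -3.7 0 0 0;1 0 0 -3.7 0 0 0;1 0 0 -3.7 0 0 0;1 0 0 -3.7 0 0 0"}}

```text
clock: 0.48
eef_pos: [287.7, 582.3, 380.7]
tool_rot: [-3.141, 0.0, 2.683]
force: [0.8, 1.4, -0.0]
width: 85.2
gripper_force: 0.0
```

{"method": "move_arm", "body": {"targets": "1 -2.2 -2.2 0 0 0 0;1 -2.2 -2.2 0 0 0 0;1 -2.2 -2.2 0 0 0 0;1 -2.2 -2.2 0 0 0 0;1 -2.2 -2.2 0 0 0 0"}}

```text
clock: 0.9
eef_pos: [337.9, 433.8, 379.1]
tool_rot: [-3.141, -0.0, 2.683]
force: [0.8, -0.2, -0.0]
width: 85.3
gripper_force: 0.0
```

{"method": "move_arm", "body": {"targets": "1 -2.2 -2.2 0 0 0 0;1 -2.2 -2.2 0 0 0 0;1 -2.2 -2.2 0 0 0 0;1 -2.2 -2.2 0 0 0 0;1 -2.2 -2.2 0 0 0 0"}}

```text
clock: 1.32
eef_pos: [387.7, 286.4, 379.2]
tool_rot: [-3.141, -0.0, 2.683]
force: [0.5, -0.9, 0.4]
width: 85.3
gripper_force: 0.0
```

{"method": "move_arm", "body": {"targets": "1 -2.2 -2.2 0 0 0 0;1 -2.2 -2.2 0 0 0 0;1 -2.2 -2.2 0 0 0 0;1 -2.2 -2.2 0 0 0 0;1 -2.2 -2.2 0 0 0 0"}}

```text
clock: 1.73
eef_pos: [437.6, 139.2, 379.3]
tool_rot: [3.142, -0.0, 2.683]
force: [0.2, 0.5, 0.8]
width: 85.6
gripper_force: 0.0
```

{"method": "move_arm", "body": {"targets": "1 -2.2 -2.2 0 0 0 0;1 -2.2 -2.2 0 0 0 0;1 -2.2 -2.2 0 0 0 0;1 -2.2 -2.2 0 0 0 0;1 -2.2 -2.2 0 0 0 0"}}

```text
clock: 2.15
eef_pos: [487.5, -8.0, 379.2]
tool_rot: [3.142, -0.0, 2.683]
force: [0.1, 0.4, 0.4]
width: 85.6
gripper_force: 0.0
```

{"method": "move_arm", "body": {"targets": "1 0 0 0 0 0 6.8;1 0 0 0 0 0 6.8;1 0 0 0 0 0 6.8;1 0 0 0 0 0 6.8"}}

```text
clock: 2.48
eef_pos: [487.2, -6.9, 379.0]
tool_rot: [-3.141, -0.001, 2.201]
force: [0.1, -0.0, 0.4]
width: 85.2
gripper_force: 0.0
```

{"method": "move_arm", "body": {"targets": "1 0 0 0 0 0 6.8;1 0 0 0 0 0 6.8;1 0 0 0 0 0 6.8;1 0 0 0 0 0 6.8;1 0 0 0 0 0 0"}}

```text
clock: 2.9
eef_pos: [487.2, -6.5, 379.1]
tool_rot: [-3.141, 0.0, 1.73]
force: [0.7, -0.4, 0.1]
width: 85.3
gripper_force: 0.0
```

```bash
cat >> h.py <<'E'
def goto(x,y,z,yawdeg=None):
    s=read_state(); p=np.array(s["eef_pos"]); r=np.array(s["tool_rot"])
    from scipy.spatial.transform import Rotation as Ro
    M=Ro.from_euler("xyz",r).as_matrix()
    print("clock",round(s["clock"],2),"pos",p.round(1),"rpy",np.degrees(r).round(2),"F",np.round(s["force"],1),"T",np.round(s["torque"],2),"w",round(s["width"],1),"q7",round(s["qpos"][6],2))
    print("shift cm (tool)",(M.T@(np.array([x,y,z])-p)/10).round(2), "turn z deg", None if yawdeg is None else round((np.degrees(r[2])-yawdeg+180)%360-180,2))
E
python3 -c "
from h import *
goto(488,-2,120,99)"
```

```text
clock 2.9 pos [487.2  -6.5 379.1] rpy [-179.96    0.     99.15] F [ 0.7 -0.4  0.1] T [-0.    0.02 -0.03] w 85.3 q7 0.27
shift cm (tool) [ 0.43  0.16 25.91] turn z deg 0.15
```

{"method": "move_arm", "body": {"targets": "1 0.4 0.2 3.8 0 0 0;1 0 0 4 0 0 0;1 0 0 4 0 0 0;1 0 0 4 0 0 0;1 0 0 4 0 0 0"}}

```text
clock: 3.32
eef_pos: [488.7, -2.1, 179.8]
tool_rot: [3.141, -0.0, 1.737]
force: [0.8, 1.1, 0.1]
width: 85.1
gripper_force: 0.0
```

{"method": "move_arm", "body": {"targets": "1 0 0 3.5 0 0 0;1 0 0 2.6 0 0 0;1 0 0 0 0 0 0;1 0 0 0 0 0 0"}}

```text
clock: 3.65
eef_pos: [488.0, -2.5, 119.7]
tool_rot: [-3.139, -0.0, 1.735]
force: [0.2, 0.2, -0.5]
width: 85.0
gripper_force: 0.0
```

Run:
```python
from h import *
goto(488,-2,120,99)
c=cam("wrist"); import pickle; pickle.dump(c,open("w1.pkl","wb"))
print(-c[1].T@c[2]); u=proj(c,[477.6,70,29]); print("nut px",u,"mouth",proj(c,[477.6,70,85]))
x,y=u.round().astype(int); k=c[0][max(y-45,0):y+45,max(x-45,0):x+45]; print(x,y,k.shape)
g=np.clip(k.astype(float)**0.6*9,0,255).astype(np.uint8)
a=cv2.resize(g,(480,480),interpolation=cv2.INTER_CUBIC)
b=cv2.resize(c[0],(300,225)); b=np.vstack([b,np.zeros((255,300,3),np.uint8)])
cv2.imwrite("pics/w1.png",np.hstack([a,b])[:,:,::-1])
```

```text
clock 3.65 pos [488.   -2.5 119.7] rpy [-1.7984e+02 -2.0000e-02  9.9410e+01] F [ 0.2  0.2 -0.5] T [-0.03 -0.04  0.01] w 85.0 q7 0.49
shift cm (tool) [ 0.05  0.   -0.03] turn z deg 0.41
[476.45670603  69.07566396 262.65094309]
nut px [261.69388946 115.64257966] mouth [262.17423233 115.35881634]
262 116 (90, 90, 3)
```

View pics/w1.png

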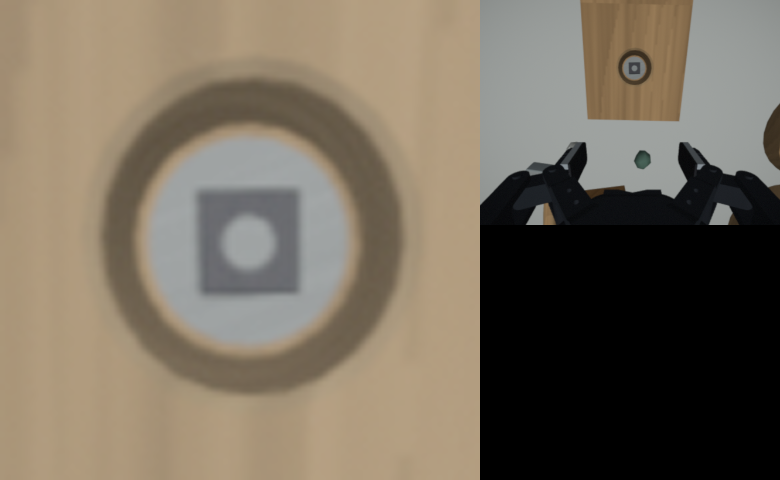

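The wrist view from above shows the square nut clearly: crop (248,242), which is about pixel (263.5,116), nearly aligned with the image. Now I measure its centre and flats.

Run:
```python
from h import *
import pickle; c=pickle.load(open("w1.pkl","rb"))
x0,y0,S=217,71,8
k=cv2.resize(c[0][y0:y0+90,x0:x0+90],None,fx=S,fy=S,interpolation=cv2.INTER_CUBIC).astype(float)
full=lambda p:((np.array(p)+.5)/S-.5)+[x0,y0]
g=k.mean(2); sat=k.max(2)-k.min(2)
# nut: dark & low saturation
for thr in (105,115,125):
    yy,xx=np.mgrid[:720,:720]; r=np.hypot(xx-372,yy-363)
    m=((g<thr)&(r<140)).astype(np.uint8)
    ct=max(cv2.findContours(m,cv2.RETR_EXTERNAL,cv2.CHAIN_APPROX_NONE)[0],key=cv2.contourArea)
    R=cv2.minAreaRect(ct); box=np.array([onplane(c,full(p),29) for p in cv2.boxPoints(R)])
    e=box-np.roll(box,-1,0); print(thr,"nut c",box.mean(0).round(1),"sides",np.linalg.norm(e,axis=1).round(1),"ang",(np.degrees(np.arctan2(e[:,1],e[:,0]))%90).round(1))
# washer/bottom disc: bluish-grey; and bore outer rim
m=((sat<25)&(np.hypot(xx-372,yy-363)<200)).astype(np.uint8)
ct=max(cv2.findContours(m,cv2.RETR_EXTERNAL,cv2.CHAIN_APPROX_NONE)[0],key=cv2.contourArea)
(cx,cy),rr=cv2.minEnclosingCircle(ct);print("washer",onplane(c,full((cx,cy)),17).round(1),onplane(c,full((cx+rr,cy)),17).round(1))
m=((g<125)&(sat>20)&(r<260)).astype(np.uint8)
ct=max(cv2.findContours(m,cv2.RETR_EXTERNAL,cv2.CHAIN_APPROX_NONE)[0],key=cv2.contourArea)
E=cv2.fitEllipse(ct);print("bore",E,onplane(c,full(E[0]),85).round(1))
```

```text
105 nut c [478.8  69.8  29. ] sides [16.6 16.8 17.  16.8] ang [10.2 11.1 10.2  9.8]
115 nut c [478.8  69.8  29. ] sides [17.4 17.4 17.8 17.4] ang [10.  10.9 10.1  9.6]
125 nut c [478.7  69.3  29. ] sides [27.3 28.8 27.7 29.7] ang [70.3 73.6 72.2 72.7]
washer [478.7  70.2  17. ] [495.8  73.   17. ]
bore ((372.0, 363.0), (519.027587890625, 519.027587890625), 0.0) [478.2  69.7  85. ]
```

{"method": "move_arm", "body": {"targets": "1 0 0 -3.9 0 0 0;1 0 0 -3.9 0 0 0;1 -3.4 -0.7 0 0 0 0;1 -3.4 -0.7 0 0 0 0;1 -3.4 -0.7 0 0 0 0"}}

```text
clock: 4.12
eef_pos: [486.5, -106.9, 201.9]
tool_rot: [3.135, 0.002, 1.738]
force: [0.5, 0.1, 0.2]
width: 85.5
gripper_force: 0.0
```

{"method": "move_arm", "body": {"targets": "1 -3.4 -0.7 0 0 0 0;1 -3.4 -0.7 0 0 0 0;1 -3.4 -0.7 0 0 0 0;1 -3.4 -0.6 0 0 0 0;1 -3.4 -0.6 0 0 0 0"}}

```text
clock: 4.53
eef_pos: [480.2, -281.7, 201.4]
tool_rot: [3.138, 0.003, 1.735]
force: [0.5, 0.4, -0.2]
width: 85.2
gripper_force: 0.0
```

{"method": "move_arm", "body": {"targets": "1 0 0 0 0 0 0;1 0 0 0 0 0 0"}}

```text
clock: 4.7
eef_pos: [479.7, -282.6, 200.9]
tool_rot: [3.138, 0.004, 1.73]
force: [0.1, 0.8, 0.6]
width: 85.2
gripper_force: 0.0
```

Run:
```python
from h import *
goto(479,-279,197,99)
c=cam("wrist"); import pickle; pickle.dump(c,open("w2.pkl","wb"))
print(-c[1].T@c[2]); print(proj(c,[467,-207,175]))
x,y=proj(c,[467,-207,175]).round().astype(int); x0,y0=max(x-60,0),max(y-60,0)
k=c[0][y0:y0+120,x0:x0+120];print(x0,y0,k.shape)
a=cv2.resize(np.clip(k.astype(float)**0.6*9,0,255).astype(np.uint8),None,fx=4,fy=4,interpolation=cv2.INTER_CUBIC)
cv2.imwrite("pics/w2.png",a[:,:,::-1])
```

```text
clock 4.7 pos [ 479.7 -282.6  200.9] rpy [179.82   0.2   99.11] F [0.1 0.8 0.6] T [0.04 0.01 0.01] w 85.2 q7 0.92
shift cm (tool) [ 0.37 -0.01  0.39] turn z deg 0.11
[ 467.48476233 -210.58359723  343.61353393]
[258.63742116 109.10288942]
199 49 (120, 120, 3)
```

View pics/w2.png

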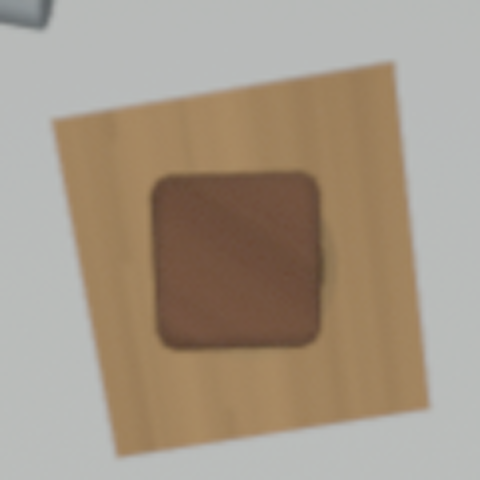

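The view from above shows the handle square at crop (237,260), nearly aligned with the image. The rest is rotated a little from it.

Run:
```python
from h import *
import pickle; c=pickle.load(open("w2.pkl","rb"))
S=6;x0,y0=199,49
k=cv2.resize(c[0][y0:y0+120,x0:x0+120],None,fx=S,fy=S,interpolation=cv2.INTER_CUBIC).astype(float)
full=lambda p:((np.array(p)+.5)/S-.5)+[x0,y0]
def rep(m,z,name):
    ct=max(cv2.findContours(m.astype(np.uint8),cv2.RETR_EXTERNAL,cv2.CHAIN_APPROX_NONE)[0],key=cv2.contourArea)
    w=np.array([onplane(c,full(p[0]),z)[:2] for p in ct],np.float32); R=cv2.minAreaRect(w); print(name,R)
g=k.mean(2);sat=k.max(2)-k.min(2);print(g[390,355],g[100,300],sat[100,300],sat[20,300])
for f in(.65,.75,.85): rep(g<g[390,355]*(1-f)+g[120,300]*f if 0 else g<g[390,355]+(g[120,300]-g[390,355])*f*.8,175,"handle")
rep(sat>(sat[120,300]+sat[20,300])/2,60,"rest")
```

```text
43.0 155.33333333333334 3.0 3.0
handle ((468.7773132324219, -210.69483947753906), (49.680137634277344, 49.86537170410156), 17.987943649291992)
handle ((468.78460693359375, -210.7022705078125), (49.995567321777344, 50.133583068847656), 18.029542922973633)
handle ((468.7867431640625, -210.70130920410156), (50.30105209350586, 50.40327835083008), 18.017038345336914)
rest ((463.90771484375, -206.3118438720703), (127.25568389892578, 110.1362533569336), 12.847820281982422)
```

Run:
```python
from h import *
import pickle; c=pickle.load(open("w2.pkl","rb"))
S=6;x0,y0=199,49
k=cv2.resize(c[0][y0:y0+120,x0:x0+120],None,fx=S,fy=S,interpolation=cv2.INTER_CUBIC).astype(float)
full=lambda p:((np.array(p)+.5)/S-.5)+[x0,y0]
def rep(m,z,name):
    ct=max(cv2.findContours(m.astype(np.uint8),cv2.RETR_EXTERNAL,cv2.CHAIN_APPROX_NONE)[0],key=cv2.contourArea)
    w=np.array([onplane(c,full(p[0]),z)[:2] for p in ct],np.float32); R=cv2.minAreaRect(w); print(name,np.round(R[0],1),np.round(R[1],1),R[2])
g=k.mean(2);print(g[390,355],g[200,300],g[100,300],g[600,300])
for t in(55,65,75): rep(g<t,175,"handle")
for t in(125,135): rep(g<t,60,"rest")
```

```text
43.0 91.0 155.33333333333334 92.33333333333333
handle [ 467.3 -210. ] [25.9 25.3] 10.641745567321777
handle [ 467.3 -210. ] [26.4 25.8] 10.669229507446289
handle [ 467.7 -209.9] [27.9 26.2] 10.848199844360352
rest [ 469.7 -210.8] [85.  85.1] 18.04952049255371
rest [ 469.7 -210.8] [85.7 85.6] 18.022258758544922
```

```bash
python3 -c "
from h import *
goto(467.4,-209.7,200,100.7)"
```

```text
clock 4.75 pos [ 480.  -280.1  200.3] rpy [1.7984e+02 8.0000e-02 9.9270e+01] F [ 1.   1.1 -0.5] T [ 0.04  0.02 -0.01] w 85.2 q7 0.92
shift cm (tool) [ 7.15 -0.11  0.02] turn z deg -1.43
```

```bash
cat > dr.py <<'E'
import numpy as np
from scipy.spatial.transform import Rotation as Ro
# dead reckoning of the commanded pose; log of rows in log.txt: "count sx sy sz rz"
p=np.array([287.847,582.805,231.313]); R=Ro.from_euler("xyz",[np.pi,0,2.6828])
for l in open("log.txt"):
    n,*v=map(float,l.split())
    for _ in range(int(n)):
        p=p+R.apply(np.array(v[:3])*10); R=R*Ro.from_rotvec([0,0,np.radians(v[3])])
print("commanded",p.round(1),"yaw",np.degrees(R.as_euler("xyz"))[2].round(2))
E
cat > log.txt <<'E'
4 0 0 -3.7 0
20 -2.2 -2.2 0 0
8 0 0 0 6.8
1 .4 .2 3.8 0
4 0 0 4 0
1 0 0 3.5 0
1 0 0 2.6 0
2 0 0 -3.9 0
6 -3.4 -.7 0 0
2 -3.4 -.6 0 0
E
python3 dr.py; python3 -c "
from h import *
for i in range(6):
  cams.get_image('wrist'); s=read_state(); print(s['eef_pos'].round(1),s['tool_rot'].round(3))"
```

```text
commanded [ 479.5 -279.4  198.3] yaw 99.31
[ 480.2 -278.7  199.9] [3.139 0.    1.735]
[ 480.3 -278.   199.5] [ 3.14  -0.     1.736]
[ 480.3 -277.7  199.2] [ 3.14  -0.     1.736]
[ 480.2 -277.7  199. ] [ 3.141 -0.     1.736]
[ 480.1 -277.9  198.8] [ 3.141 -0.     1.736]
[ 480.  -278.2  198.6] [ 3.141 -0.     1.736]
```

{"method": "move_arm", "body": {"targets": "1 2.0 -0.1 0 0 0 -0.7;1 2.0 0 0 0 0 -0.7;1 2.0 0 0 0 0 0;1 1.1 0.1 0 0 0 0;1 0 0 0 0 0 0"}}

```text
clock: 5.47
eef_pos: [467.1, -206.2, 198.2]
tool_rot: [-3.141, -0.002, 1.762]
force: [-0.3, 0.9, 0.2]
width: 85.1
gripper_force: 0.0
```

{"method": "move_arm", "body": {"targets": "1 0 0 0 0 0 0;1 0 0 1.5 0 0 0;1 0 0 1.5 0 0 0;1 0 0 1.5 0 0 0;1 0 0 1.6 0 0 0"}}

```text
clock: 5.88
eef_pos: [467.6, -211.5, 136.9]
tool_rot: [3.141, 0.002, 1.756]
force: [0.4, -0.1, 0.1]
width: 85.4
gripper_force: 0.0
```

{"method": "move_arm", "body": {"targets": "1 0 0 0 0 0 0;1 0 0 0 0 0 0;1 0 0 0 0 0 0"}}

```text
clock: 6.13
eef_pos: [467.5, -210.8, 137.9]
tool_rot: [3.141, 0.001, 1.757]
force: [0.6, -0.2, 0.2]
width: 85.3
gripper_force: 0.0
```

```bash
cat >> log.txt <<'E'
1 2.0 -0.1 0 -0.7
1 2.0 0 0 -0.7
1 2 0 0 0
1 1.1 .1 0 0
1 0 0 6.1 0
E
python3 dr.py
python3 - <<'E'
from h import *
goto(467.4,-209.7,137,100.7)
c=cam("side"); s=cam("scene")
a=cv2.resize(c[0][150:310,180:340],(380,380),interpolation=cv2.INTER_CUBIC);b=cv2.resize(s[0][90:250,180:340],(380,380),interpolation=cv2.INTER_CUBIC)
cv2.imwrite("pics/pre.png",np.hstack([a,b])[:,:,::-1])
E
```

```text
commanded [ 467.1 -209.5  137.3] yaw 100.71
clock 6.13 pos [ 467.5 -210.8  137.9] rpy [1.7995e+02 7.0000e-02 1.0065e+02] F [ 0.6 -0.2  0.2] T [0.04 0.07 0.02] w 85.3 q7 0.89
shift cm (tool) [0.11 0.01 0.09] turn z deg -0.05
```

View pics/pre.png

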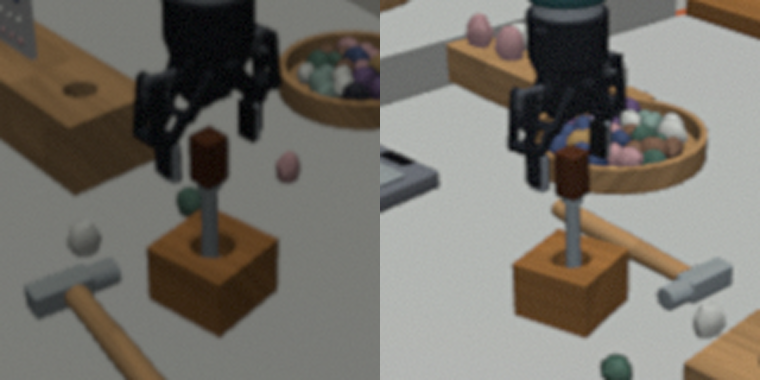

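The fingers straddle the handle squarely in both views (side crop, handle at (208,158)). Closing now.

{"method": "move_arm", "body": {"targets": "0 0 0 0 0 0 0;-0.4 0 0 0 0 0 0;-0.6 0 0 0 0 0 0;-1 0 0 0 0 0 0;-1 0 0 0 0 0 0"}}

```text
clock: 6.65
eef_pos: [467.1, -209.5, 137.5]
tool_rot: [3.141, 0.0, 1.758]
force: [1.6, 2.1, 11.8]
width: 25.6
gripper_force: 20.3
```

{"method": "move_arm", "body": {"targets": "-1 0 0 0 0 0 0;-1 0 0 0 0 0 0;-1 0 0 0 0 0 0;-1 0 0 0 0 0 0;-1 0 0 0 0 0 0"}}

```text
clock: 7.07
eef_pos: [467.1, -209.6, 137.5]
tool_rot: [3.141, 0.0, 1.758]
force: [-1.0, 0.3, 5.1]
width: 25.5
gripper_force: 59.0
```

{"method": "move_arm", "body": {"targets": "-1 0 0 -0.5 0 0 0;-1 0 0 -1 0 0 0;-1 0 0 -1 0 0 0;-1 0 0 0 0 0 0;-1 0 0 0 0 0 0"}}

```text
clock: 7.48
eef_pos: [467.6, -209.7, 163.1]
tool_rot: [3.14, 0.001, 1.758]
force: [0.2, -0.7, -2.4]
width: 25.1
gripper_force: 59.4
```

```bash
echo "1 0 0 -2.5 0">>log.txt; python3 dr.py; python3 -c "
from h import *
goto(467.4,-209.7,160,100.7)"
```

```text
commanded [ 467.1 -209.5  162.3] yaw 100.71
clock 7.48 pos [ 467.6 -209.7  163.1] rpy [1.7991e+02 6.0000e-02 1.0072e+02] F [ 0.2 -0.7 -2.4] T [0.04 0.02 0.07] w 25.1 q7 0.87
shift cm (tool) [ 0.01 -0.02  0.31] turn z deg 0.02
```

{"method": "move_arm", "body": {"targets": "-1 0 0 -2 0 0 0;-1 0 0 -2.5 0 0 0;-1 0 0 -2.5 0 0 0;-1 1.4 0.3 -1 0 0 0;-1 2.1 0.5 0 0 0 0"}}

```text
clock: 7.9
eef_pos: [469.6, -176.4, 244.9]
tool_rot: [3.137, 0.004, 1.753]
force: [0.9, 0.6, -2.6]
width: 25.4
gripper_force: 60.0
```

{"method": "move_arm", "body": {"targets": "-1 3 0.7 0 0 0 0;-1 3 0.7 0 0 0 0;-1 3 0.7 0 0 0 0;-1 3 0.7 0 0 0 0;-1 3 0.7 0 0 0 0"}}

```text
clock: 8.32
eef_pos: [474.4, -18.2, 242.1]
tool_rot: [-3.141, -0.0, 1.758]
force: [-0.2, 0.5, -2.4]
width: 25.1
gripper_force: 59.8
```

{"method": "move_arm", "body": {"targets": "-1 3 0.7 0 0 0 0;-1 2.4 0.6 0 0 0 0;-1 1.9 0.4 0 0 0 0;-1 1 0.3 0 0 0 0;-1 0.5 0 0 0 0 0"}}

```text
clock: 8.73
eef_pos: [478.2, 72.2, 242.0]
tool_rot: [-3.141, -0.0, 1.761]
force: [-0.0, -0.8, -2.6]
width: 24.9
gripper_force: 59.9
```

{"method": "move_arm", "body": {"targets": "-1 0 0 0 0 0 0;-1 0 0 0 0 0 0;-1 0 0 0 0 0 0;-1 0 0 0 0 0 0;-1 0 0 0 0 0 0"}}

```text
clock: 9.15
eef_pos: [478.3, 69.3, 242.4]
tool_rot: [3.142, 0.0, 1.756]
force: [0.2, 1.0, -2.0]
width: 25.6
gripper_force: 59.9
```

```bash
cat >> log.txt <<'E'
1 0 0 -8 0
1 1.4 .3 0 0
1 2.1 .5 0 0
6 3 .7 0 0
1 2.4 .6 0 0
1 1.9 .4 0 0
1 1 .3 0 0
1 .5 0 0 0
E
python3 dr.py
python3 - <<'E'
from h import *
import pickle
goto(478.4,70.2,232,100.7)
cs=[cam("side"),cam("scene")]; pickle.dump(cs,open("c2.pkl","wb")); o=[]
for c in cs:
    u=proj(c,[478.4,70.2,110]).round().astype(int); print(u, proj(c,[478.4,70.2,102]))
    x,y=u-50; o.append(cv2.resize(c[0][y:y+100,x:x+100],(400,400),interpolation=cv2.INTER_CUBIC))
cv2.imwrite("pics/hov.png",np.hstack(o)[:,:,::-1])
E
```

```text
commanded [478.2  70.4 242.3] yaw 100.71
clock 9.15 pos [478.3  69.3 242.4] rpy [1.800e+02 1.000e-02 1.006e+02] F [ 0.2  1.  -2. ] T [ 0.01 -0.03  0.02] w 25.6 q7 0.22
shift cm (tool) [0.09 0.03 1.04] turn z deg -0.1
[213 179] [213.08748952 181.29598083]
[349 231] [348.82775414 234.62621667]
```

View pics/hov.png

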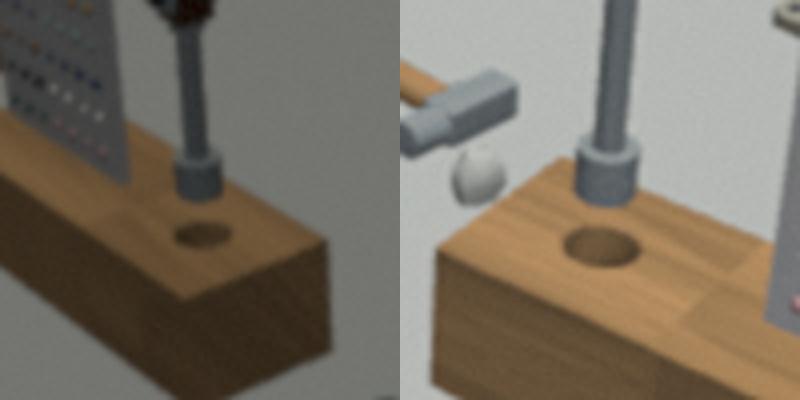

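Run:
```python
from h import *
import pickle
cs=pickle.load(open("c2.pkl","rb")); org=[(163,129),(299,181)]
for c,o,tip,bore in zip(cs,org,[(199,190),(206,196)],[(203,234),(202,246)]):
    f=lambda p:(np.array(p)+.5)/4-.5+o
    print("tip",onplane(c,f(tip),115).round(1),"bore",onplane(c,f(bore),85).round(1))
    print("1mm x,y px", (proj(c,[488,70,115])-proj(c,[478,70,115])).round(2)/10,(proj(c,[478,80,115])-proj(c,[478,70,115])).round(2)/10)
    # columns of the socket edges across rows
    g=c[0].astype(int)
    for r in range(int(f(tip)[1])-8,int(f(tip)[1])+1,3): 
        x=int(f(tip)[0]); print(r,g[r,x-12:x+13].sum(1)//3)
```

```text
tip [479.2  73.8 115. ] bore [478.1  70.5  85. ]
1mm x,y px [ 0.355 -0.103] [-0.177 -0.155]
168 [ 76  77  79  79  81  82  87  88  86  73  64  61  58  59  68  79  84  84
  94 110 115 115 115 114 115]
171 [ 78  76  77  76  76  72  62  53  55  57  61  61  58  60  56  51  47  53
  80 107 114 115 115 114 114]
174 [ 77  76  76  76  75  73  69  52  50  52  52  56  54  53  50  48  49  46
  59  82  90 101 107 112 114]
tip [478.9  72.6 115. ] bore [477.7  72.   85. ]
1mm x,y px [-0.348  0.192] [0.401 0.218]
221 [131 124 125 132 119  83  70  82  96 109 119 124 133 138 134 132 129 121
 107  95 124 164 182 181 183]
224 [121 120 118 117 102  78  77  84  88  91  92  96  97  99  99  96  96  92
  87 100 143 179 184 183 182]
227 [123 124 123 116  97  76  78  84  87  92  93  96  94  94  94  97  96  98
  90 102 137 170 181 182 185]
```

The tip is centred over the bore within about 1.5 mm in both views. Descending gently into the bore.

{"method": "move_arm", "body": {"targets": "-1 0 0 1 0 0 0;-1 0 0 1 0 0 0;-1 0 0 1 0 0 0;-1 0 0 0.8 0 0 0;-1 0 0 0 0 0 0"}}

```text
clock: 9.67
eef_pos: [477.2, 70.2, 203.0]
tool_rot: [-3.139, 0.0, 1.757]
force: [-0.7, 0.1, -2.0]
width: 25.4
gripper_force: 59.7
```

{"method": "move_arm", "body": {"targets": "-1 0 0 0.6 0 0 0;-1 0 0 0.6 0 0 0;-1 0 0 0 0 0 0;-1 0 0 0 0 0 0;-1 0 0 0 0 0 0"}}

```text
clock: 10.08
eef_pos: [478.4, 70.4, 192.4]
tool_rot: [3.141, -0.0, 1.758]
force: [0.8, 0.1, -3.0]
width: 25.8
gripper_force: 59.7
```

```bash
echo "1 0 0 5 0">>log.txt; python3 dr.py; python3 -c "
from h import *
goto(478.4,70.2,160,100.7)"
```

```text
commanded [478.2  70.4 192.3] yaw 100.71
clock 10.08 pos [478.4  70.4 192.4] rpy [179.98  -0.   100.71] F [ 0.8  0.1 -3. ] T [ 0.04 -0.01 -0.  ] w 25.8 q7 0.27
shift cm (tool) [-0.02 -0.    3.24] turn z deg 0.01
```

{"method": "move_arm", "body": {"targets": "-1 0 0 0.8 0 0 0;-1 0 0 0.8 0 0 0;-1 0 0 0.7 0 0 0;-1 0 0 0.5 0 0 0;-1 0 0 0.3 0 0 0"}}

```text
clock: 10.5
eef_pos: [477.6, 70.3, 160.2]
tool_rot: [-3.14, 0.0, 1.758]
force: [-0.6, -0.9, -1.9]
width: 25.2
gripper_force: 60.0
```

{"method": "move_arm", "body": {"targets": "-1 0 0 0 0 0 0;-1 0 0 0 0 0 0;-1 0 0 0 0 0 0;-1 0 0 0 0 0 0;-1 0 0 0 0 0 0"}}

```text
clock: 10.92
eef_pos: [478.4, 70.4, 161.6]
tool_rot: [3.141, -0.0, 1.758]
force: [0.1, -0.3, -2.5]
width: 25.2
gripper_force: 59.9
```

{"method": "move_arm", "body": {"targets": "-1 0 0 0.1 0 0 0;-1 0 0 0.1 0 0 0;-1 0 0 0.1 0 0 0;-1 0 0 0 0 0 0;-1 0 0 0 0 0 0"}}

```text
clock: 11.33
eef_pos: [478.1, 70.4, 158.2]
tool_rot: [-3.141, -0.0, 1.758]
force: [0.7, -0.1, -2.3]
width: 25.4
gripper_force: 59.9
```

{"method": "move_arm", "body": {"targets": "-1 0 0 0.1 0 0 0;-1 0 0 0.1 0 0 0;-1 0 0 0 0 0 0;-1 0 0 0 0 0 0"}}

```text
clock: 11.67
eef_pos: [478.1, 70.4, 156.2]
tool_rot: [-3.141, -0.0, 1.758]
force: [-0.3, 0.8, -2.2]
width: 25.2
gripper_force: 59.9
```

{"method": "move_arm", "body": {"targets": "-1 0 0 0.1 0 0 0;-1 0 0 0 0 0 0;-1 0 0 0 0 0 0"}}

```text
clock: 11.92
eef_pos: [478.2, 70.4, 155.2]
tool_rot: [-3.141, -0.0, 1.758]
force: [-0.1, -0.4, -1.9]
width: 25.7
gripper_force: 59.9
```

{"method": "move_arm", "body": {"targets": "-1 0 0 0.1 0 0 0;-1 0 0 0 0 0 0;-1 0 0 0 0 0 0"}}

```text
clock: 12.17
eef_pos: [478.1, 70.4, 154.2]
tool_rot: [-3.141, -0.0, 1.758]
force: [0.2, -0.2, -3.3]
width: 25.7
gripper_force: 59.9
```

{"method": "move_arm", "body": {"targets": "-1 0 0 0.1 0 0 0;-1 0 0 0 0 0 0;-1 0 0 0 0 0 0"}}

```text
clock: 12.42
eef_pos: [478.1, 70.4, 153.2]
tool_rot: [-3.141, -0.0, 1.758]
force: [0.2, -0.4, -2.6]
width: 25.4
gripper_force: 59.9
```

{"method": "move_arm", "body": {"targets": "-1 0 0 0.1 0 0 0;-1 0 0 0.1 0 0 0;-1 0 0 0 0 0 0"}}

```text
clock: 12.67
eef_pos: [478.0, 70.4, 151.1]
tool_rot: [-3.141, -0.0, 1.758]
force: [-0.9, 0.6, -2.3]
width: 25.5
gripper_force: 59.9
```

{"method": "move_arm", "body": {"targets": "-1 0 0 0.1 0 0 0;-1 0 0 0.1 0 0 0;-1 0 0 0 0 0 0"}}

```text
clock: 12.92
eef_pos: [478.1, 70.4, 149.1]
tool_rot: [-3.141, -0.0, 1.758]
force: [0.0, 0.2, -1.9]
width: 25.4
gripper_force: 59.9
```

{"method": "move_arm", "body": {"targets": "-1 0 0 0.1 0 0 0;-1 0 0 0.1 0 0 0;-1 0 0 0 0 0 0"}}

```text
clock: 13.17
eef_pos: [478.1, 70.4, 147.1]
tool_rot: [-3.141, -0.0, 1.758]
force: [-0.0, 0.2, -3.1]
width: 25.5
gripper_force: 59.9
```

{"method": "move_arm", "body": {"targets": "-1 0 0 0.1 0 0 0;-1 0 0 0 0 0 0;-1 0 0 0 0 0 0"}}

```text
clock: 13.42
eef_pos: [478.2, 70.4, 146.2]
tool_rot: [-3.141, -0.0, 1.758]
force: [1.0, -0.0, -2.0]
width: 25.3
gripper_force: 59.9
```

{"method": "move_arm", "body": {"targets": "-1 0 0 0.1 0 0 0;-1 0 0 0 0 0 0;-1 0 0 0 0 0 0"}}

```text
clock: 13.67
eef_pos: [478.2, 70.4, 145.3]
tool_rot: [-3.141, -0.0, 1.758]
force: [-0.3, 0.1, -3.1]
width: 25.3
gripper_force: 59.9
```

{"method": "move_arm", "body": {"targets": "-1 0 0 0.05 0 0 0;-1 0 0 0 0 0 0;-1 0 0 0 0 0 0"}}

```text
clock: 13.92
eef_pos: [478.2, 70.4, 144.8]
tool_rot: [-3.142, -0.0, 1.758]
force: [0.0, -0.8, -1.9]
width: 25.2
gripper_force: 59.9
```

```bash
echo "1 0 0 4.75 0">>log.txt; python3 dr.py; python3 -c "
from h import *
goto(478.4,70.2,144.3,100.7)"
```

```text
commanded [478.2  70.4 144.8] yaw 100.71
clock 13.92 pos [478.2  70.4 144.8] rpy [-180.     -0.    100.71] F [ 0.  -0.8 -1.9] T [-0.02  0.05  0.01] w 25.2 q7 0.31
shift cm (tool) [-0.03  0.02  0.05] turn z deg 0.01
```

{"method": "move_arm", "body": {"targets": "-1 0 0 0 0 0 3;-1 0 0 0 0 0 3;-1 0 0 0 0 0 3;-1 0 0 0 0 0 3;-1 0 0 0 0 0 3"}}

```text
clock: 14.33
eef_pos: [478.4, 70.6, 144.9]
tool_rot: [3.141, -0.0, 1.494]
force: [0.3, 0.8, -2.9]
width: 25.3
gripper_force: 59.9
```

{"method": "move_arm", "body": {"targets": "-1 0 0 0 0 0 0;-1 0 0 0 0 0 0;-1 0 0 0 0 0 0"}}

```text
clock: 14.58
eef_pos: [478.5, 70.5, 144.9]
tool_rot: [3.141, -0.0, 1.497]
force: [1.0, -0.5, -2.9]
width: 25.1
gripper_force: 59.9
```

```bash
echo "1 0 0 0 15">>log.txt; python3 dr.py; python3 -c "
from h import *
goto(478.2,70.4,144.8,85.7)"
```

```text
commanded [478.2  70.4 144.8] yaw 85.71
clock 14.58 pos [478.5  70.5 144.9] rpy [ 1.7997e+02 -1.0000e-02  8.5790e+01] F [ 1.  -0.5 -2.9] T [ 0.06 -0.14  0.05] w 25.1 q7 0.12
shift cm (tool) [-0.01 -0.02  0.01] turn z deg 0.09
```

{"method": "move_arm", "body": {"targets": "-1 0 0 0 0 0 3;-1 0 0 0 0 0 4;-1 0 0 0 0 0 4;-1 0 0 0 0 0 4;-1 0 0 0 0 0 3"}}

```text
clock: 15.0
eef_pos: [478.3, 70.5, 144.9]
tool_rot: [3.141, -0.0, 1.18]
force: [-0.1, 0.7, -2.7]
width: 25.1
gripper_force: 59.9
```

{"method": "move_arm", "body": {"targets": "-1 0 0 0 0 0 3;-1 0 0 0 0 0 4;-1 0 0 0 0 0 4;-1 0 0 0 0 0 4;-1 0 0 0 0 0 3"}}

```text
clock: 15.42
eef_pos: [478.3, 70.5, 144.9]
tool_rot: [-3.142, -0.0, 0.866]
force: [-0.5, -0.6, -1.6]
width: 25.3
gripper_force: 59.9
```

{"method": "move_arm", "body": {"targets": "-1 0 0 0 0 0 1;-1 0 0 0 0 0 1;-1 0 0 0 0 0 0;-1 0 0 0 0 0 0"}}

```text
clock: 15.75
eef_pos: [478.3, 70.5, 144.9]
tool_rot: [-3.142, -0.0, 0.834]
force: [-0.7, -0.2, -1.1]
width: 25.3
gripper_force: 60.1
```

```bash
echo "1 0 0 0 38">>log.txt; python3 dr.py; python3 -c "
from h import *
goto(478.2,70.4,144.8,47.7)"
```

```text
commanded [478.2  70.4 144.8] yaw 47.71
clock 15.75 pos [478.3  70.5 144.9] rpy [-1.800e+02 -1.000e-02  4.777e+01] F [-0.7 -0.2 -1.1] T [ 0.07 -0.05  0.09] w 25.3 q7 -0.35
shift cm (tool) [-0.01 -0.    0.01] turn z deg 0.07
```

{"method": "move_arm", "body": {"targets": "-0.5 0 0 0 0 0 0;-0.5 0 0 0 0 0 0;-0.5 0 0 0 0 0 0"}}

```text
clock: 16.0
eef_pos: [478.3, 70.4, 144.9]
tool_rot: [-3.142, -0.0, 0.833]
force: [-0.1, -0.1, -1.8]
width: 25.1
gripper_force: 60.1
```

{"method": "move_arm", "body": {"targets": "-0.44 0 0 0 0 0 0;-0.44 0 0 0 0 0 0;-0.44 0 0 0 0 0 0"}}

```text
clock: 16.25
eef_pos: [478.3, 70.4, 144.8]
tool_rot: [3.142, -0.0, 0.833]
force: [0.1, 0.7, -0.3]
width: 25.2
gripper_force: 60.1
```

{"method": "move_arm", "body": {"targets": "-0.41 0 0 0 0 0 0;-0.41 0 0 0 0 0 0;-0.41 0 0 0 0 0 0"}}

```text
clock: 16.5
eef_pos: [478.2, 70.4, 144.8]
tool_rot: [3.142, -0.0, 0.833]
force: [-0.1, 0.3, 0.4]
width: 25.6
gripper_force: 55.3
```

```bash
python3 -c "
from h import *
goto(478.2,70.4,144.8,47.7)"
```

```text
clock 16.5 pos [478.2  70.4 144.8] rpy [180.    -0.    47.72] F [-0.1  0.3  0.4] T [ 0.06 -0.05  0.12] w 25.6 q7 -0.35
shift cm (tool) [-0.01 -0.    0.  ] turn z deg 0.02
```

{"method": "move_arm", "body": {"targets": "-0.4 0 0 0 0 0 0;-0.4 0 0 0 0 0 0;-0.4 0 0 0 0 0 0"}}

```text
clock: 16.75
eef_pos: [478.2, 70.4, 144.8]
tool_rot: [-3.142, 0.0, 0.833]
force: [0.0, 0.3, -1.0]
width: 25.8
gripper_force: 26.0
```

{"method": "move_arm", "body": {"targets": "-0.39 0 0 0 0 0 0;-0.39 0 0 0 0 0 0;-0.39 0 0 0 0 0 0"}}

```text
clock: 17.0
eef_pos: [478.0, 70.4, 144.7]
tool_rot: [-3.141, 0.0, 0.833]
force: [-0.4, -0.4, -1.2]
width: 25.9
gripper_force: 1.7
```

```bash
python3 -c "
from h import *
goto(478.2,70.4,144.8,47.7)"
```

```text
clock 17.0 pos [478.   70.4 144.7] rpy [-1.7998e+02  1.0000e-02  4.7710e+01] F [-0.4 -0.4 -1.2] T [0.01 0.01 0.07] w 25.9 q7 -0.35
shift cm (tool) [ 0.01  0.01 -0.01] turn z deg 0.01
```

{"method": "move_arm", "body": {"targets": "-0.39 0 0 0 0 0 1;-0.39 0 0 0 0 0 1;-0.39 0 0 0 0 0 1;-0.39 0 0 0 0 0 1;-0.39 0 0 0 0 0 1"}}

```text
clock: 17.42
eef_pos: [478.1, 70.4, 144.8]
tool_rot: [-3.141, 0.0, 0.744]
force: [0.2, -0.3, -1.3]
width: 25.9
gripper_force: 2.9
```

{"method": "move_arm", "body": {"targets": "-0.39 0 0 0 0 0 0;-0.39 0 0 0 0 0 0"}}

```text
clock: 17.58
eef_pos: [478.1, 70.4, 144.8]
tool_rot: [-3.142, 0.0, 0.745]
force: [0.4, -0.5, -1.3]
width: 26.3
gripper_force: 2.4
```

```bash
echo "1 0 0 0 5">>log.txt; python3 dr.py; python3 -c "
from h import *
goto(478.2,70.4,144.8,42.7)"
```

```text
commanded [478.2  70.4 144.8] yaw 42.71
clock 17.58 pos [478.1  70.4 144.8] rpy [-1.800e+02  1.000e-02  4.271e+01] F [ 0.4 -0.5 -1.3] T [0.07 0.05 0.07] w 26.3 q7 -0.42
shift cm (tool) [ 0.    0.01 -0.  ] turn z deg 0.01
```

{"method": "move_arm", "body": {"targets": "-0.39 0 0 0 0 0 1;-0.39 0 0 0 0 0 1;-0.39 0 0 0 0 0 1;-0.39 0 0 0 0 0 1;-0.39 0 0 0 0 0 1"}}

```text
clock: 18.0
eef_pos: [478.1, 70.5, 144.8]
tool_rot: [-3.141, 0.0, 0.656]
force: [-0.5, 0.5, -0.7]
width: 26.1
gripper_force: 2.8
```

{"method": "move_arm", "body": {"targets": "-0.39 0 0 0 0 0 1;-0.39 0 0 0 0 0 1;-0.39 0 0 0 0 0 1;-0.39 0 0 0 0 0 0;-0.39 0 0 0 0 0 0"}}

```text
clock: 18.42
eef_pos: [478.2, 70.5, 144.8]
tool_rot: [-3.142, 0.0, 0.606]
force: [0.1, 0.2, -1.9]
width: 26.3
gripper_force: 2.5
```

```bash
echo "1 0 0 0 8">>log.txt; python3 dr.py; python3 -c "
from h import *
goto(478.2,70.4,144.8,34.7); print(read_state()['gripper_force'])"
```

```text
commanded [478.2  70.4 144.8] yaw 34.71
clock 18.42 pos [478.2  70.5 144.8] rpy [-180.     0.    34.7] F [ 0.1  0.2 -1.9] T [0.07 0.16 0.13] w 26.3 q7 -0.52
shift cm (tool) [-0.    0.01 -0.  ] turn z deg 0.0
2.4860039725899696
```

{"method": "move_arm", "body": {"targets": "-0.36 0 0 0 0 0 0;-0.36 0 0 0 0 0 0;-0.36 -0.5 0 0 0 0 0;-0.36 -0.5 0 0 0 0 0;-0.36 0 0 0 0 0 0"}}

```text
clock: 18.83
eef_pos: [468.8, 63.8, 144.9]
tool_rot: [-3.141, 0.001, 0.604]
force: [0.0, -0.5, -0.3]
width: 27.3
gripper_force: 0.0
```

{"method": "move_arm", "body": {"targets": "-0.36 0 0 0 0 0 0;-0.39 0 0 0 0 0 0;-0.39 0 0 0 0 0 0;-0.39 0 0 0 0 0 0"}}

```text
clock: 19.17
eef_pos: [470.1, 64.8, 144.9]
tool_rot: [-3.142, -0.0, 0.606]
force: [0.3, -0.2, 2.6]
width: 25.7
gripper_force: 3.5
```

{"method": "move_arm", "body": {"targets": "-0.39 0 -0.01 0 0 0 0.5;-0.39 0 -0.01 0 0 0 0.5;-0.39 0 -0.01 0 0 0 0.5;-0.39 0 0 0 0 0 0;-0.39 0 0 0 0 0 0"}}

```text
clock: 19.58
eef_pos: [469.9, 65.0, 144.9]
tool_rot: [3.141, -0.0, 0.58]
force: [-1.3, 0.5, 3.2]
width: 25.9
gripper_force: 4.9
```

```bash
cat >>log.txt <<'E'
1 -1 0 0 0
3 0 -.01 0 .5
E
python3 dr.py
cat > st.py <<'E'
from h import *
T=[];G=[]
for i in range(3):
    cams.get_image("wrist"); s=read_state(); T.append(s["torque"]); G.append(s["gripper_force"])
goto(478.2,70.4,144.8,33.2); print("T",np.mean(T,0).round(3),"grip",np.round(G,1))
E
python3 st.py
```

```text
commanded [469.8  65.  144.8] yaw 33.21
clock 19.73 pos [469.9  65.  144.9] rpy [ 1.800e+02 -1.000e-02  3.322e+01] F [-0.6 -0.2  5. ] T [-0.05  0.23  0.07] w 26.2 q7 -0.52
shift cm (tool) [0.99 0.   0.01] turn z deg 0.02
T [-0.045  0.233  0.108] grip [4.9 4.9 4.9]
```

{"method": "move_arm", "body": {"targets": "-0.39 0 -0.01 0 0 0 0.5;-0.39 0 -0.01 0 0 0 0.5;-0.39 0 -0.01 0 0 0 0.5;-0.39 0 0 0 0 0 0;-0.39 0 0 0 0 0 0"}}

```text
clock: 20.15
eef_pos: [469.8, 65.2, 144.9]
tool_rot: [3.141, -0.0, 0.553]
force: [-0.1, 0.1, 5.6]
width: 26.1
gripper_force: 5.3
```

```bash
python3 st.py
```

```text
clock 20.3 pos [469.7  65.2 144.9] rpy [ 1.800e+02 -1.000e-02  3.168e+01] F [-0.1 -0.8  4.4] T [-0.01  0.2   0.13] w 26.3 q7 -0.54
shift cm (tool) [0.99 0.   0.01] turn z deg -1.52
T [-0.035  0.2    0.129] grip [5.3 5.3 5.3]
```

{"method": "move_arm", "body": {"targets": "-0.39 0 -0.01 0 0 0 0.5;-0.39 0 -0.01 0 0 0 0.5;-0.39 0 -0.01 0 0 0 0.5;-0.39 0 0 0 0 0 0;-0.39 0 0 0 0 0 0"}}

```text
clock: 20.72
eef_pos: [469.6, 65.5, 144.9]
tool_rot: [3.141, -0.0, 0.527]
force: [-0.3, 0.1, 5.5]
width: 25.6
gripper_force: 5.4
```

{"method": "move_arm", "body": {"targets": "-0.39 0 -0.01 0 0 0 0.5;-0.39 0 -0.01 0 0 0 0.5;-0.39 0 -0.01 0 0 0 0.5;-0.39 0 0 0 0 0 0;-0.39 0 0 0 0 0 0"}}

```text
clock: 21.13
eef_pos: [469.4, 65.7, 144.8]
tool_rot: [3.141, -0.0, 0.5]
force: [-0.4, 0.1, 5.0]
width: 26.3
gripper_force: 5.5
```

{"method": "move_arm", "body": {"targets": "-0.39 0 -0.01 0 0 0 0.5;-0.39 0 -0.01 0 0 0 0.5;-0.39 0 -0.01 0 0 0 0.5;-0.39 0 0 0 0 0 0;-0.39 0 0 0 0 0 0"}}

```text
clock: 21.55
eef_pos: [469.3, 66.0, 144.9]
tool_rot: [3.141, -0.0, 0.474]
force: [-1.2, 0.1, 4.2]
width: 26.0
gripper_force: 5.6
```

{"method": "move_arm", "body": {"targets": "-0.39 0 -0.01 0 0 0 0.5;-0.39 0 -0.01 0 0 0 0.5;-0.39 0 0 0 0 0 0.6;-0.39 0 0 0 0 0 0;-0.39 0 0 0 0 0 0"}}

```text
clock: 21.97
eef_pos: [469.2, 66.2, 144.9]
tool_rot: [3.141, -0.0, 0.446]
force: [-0.3, -1.1, 5.0]
width: 26.2
gripper_force: 5.6
```

{"method": "move_arm", "body": {"targets": "-0.39 0 -0.01 0 0 0 0.5;-0.39 0 -0.01 0 0 0 0.5;-0.39 0 -0.01 0 0 0 0.6;-0.39 0 0 0 0 0 0;-0.39 0 0 0 0 0 0"}}

```text
clock: 22.38
eef_pos: [469.1, 66.5, 144.9]
tool_rot: [3.142, -0.0, 0.418]
force: [-0.6, -0.3, 5.3]
width: 26.2
gripper_force: 5.5
```

{"method": "move_arm", "body": {"targets": "-0.39 0 -0.01 0 0 0 0.5;-0.39 0 -0.01 0 0 0 0.5;-0.39 0 0 0 0 0 0.6;-0.39 0 0 0 0 0 0;-0.39 0 0 0 0 0 0"}}

```text
clock: 22.8
eef_pos: [468.9, 66.7, 144.8]
tool_rot: [3.142, -0.0, 0.391]
force: [-0.3, -0.8, 5.3]
width: 26.0
gripper_force: 6.8
```

{"method": "move_arm", "body": {"targets": "-0.39 0 -0.01 0 0 0 0.4;-0.39 0 0 0 0 0 0.4;-0.39 0 0 0 0 0 0;-0.39 0 0 0 0 0 0"}}

```text
clock: 23.13
eef_pos: [469.0, 66.8, 144.8]
tool_rot: [3.142, -0.0, 0.377]
force: [-0.6, -0.9, 4.9]
width: 26.2
gripper_force: 8.4
```

```bash
python3 st.py
```

```text
clock 23.28 pos [469.   66.8 144.9] rpy [ 1.800e+02 -1.000e-02  2.159e+01] F [-0.9  0.6  5.4] T [0.02 0.21 0.26] w 26.2 q7 -0.68
shift cm (tool) [0.99 0.01 0.01] turn z deg -11.61
T [0.002 0.183 0.249] grip [8.4 8.4 8.4]
```

{"method": "move_arm", "body": {"targets": "-0.39 0 -0.01 0 0 0 0.3;-0.39 0 0 0 0 0 0.2;-0.39 0 0 0 0 0 0;-0.39 0 0 0 0 0 0"}}

```text
clock: 23.62
eef_pos: [468.9, 66.9, 144.8]
tool_rot: [3.142, -0.0, 0.368]
force: [-0.6, -1.0, 5.2]
width: 26.2
gripper_force: 9.1
```

```bash
python3 st.py
```

```text
clock 23.77 pos [468.9  66.9 144.9] rpy [ 1.80e+02 -1.00e-02  2.11e+01] F [-1.2 -0.1  5.6] T [-0.03  0.21  0.3 ] w 26.3 q7 -0.68
shift cm (tool) [0.99 0.01 0.01] turn z deg -12.1
T [-0.026  0.189  0.274] grip [9.1 9.1 9.1]
```

The stop is felt: torque rose from 0.13 to 0.27 N m without the nut following. Next I back off, recentre and take a full grip.

{"method": "move_arm", "body": {"targets": "-0.39 0 0.02 0 0 0 -0.8;-0.39 0 0.02 0 0 0 -0.8;-0.36 0 0 0 0 0 0;-0.36 0 0 0 0 0 0;-0.36 0.5 0 0 0 0 0"}}

```text
clock: 24.18
eef_pos: [472.6, 68.2, 144.5]
tool_rot: [-3.141, 0.002, 0.395]
force: [0.0, 0.4, 0.3]
width: 27.1
gripper_force: 0.0
```

{"method": "move_arm", "body": {"targets": "-0.36 0.5 0 0 0 0 0;-0.36 0 0 0 0 0 0;-0.36 0 0 0 0 0 0;-0.38 0 0 0 0 0 0;-0.39 0 0 0 0 0 0"}}

```text
clock: 24.6
eef_pos: [478.1, 70.5, 144.7]
tool_rot: [-3.141, 0.0, 0.397]
force: [1.0, 1.1, -1.3]
width: 26.4
gripper_force: 9.9
```

{"method": "move_arm", "body": {"targets": "-0.39 0 0 0 0 0 0;-0.4 0 0 0 0 0 0;-0.41 0 0 0 0 0 0;-0.41 0 0 0 0 0 0"}}

```text
clock: 24.93
eef_pos: [478.2, 70.5, 144.8]
tool_rot: [-3.141, -0.0, 0.397]
force: [0.6, 1.2, -2.5]
width: 25.9
gripper_force: 30.4
```

```bash
python3 st.py
```

```text
clock 25.08 pos [478.1  70.5 144.8] rpy [-179.98    0.     22.72] F [ 1.3  0.3 -2.2] T [ 0.38 -0.14  0.03] w 25.8 q7 -0.67
shift cm (tool) [ 0.    0.01 -0.  ] turn z deg -10.48
T [ 0.309 -0.174  0.07 ] grip [30.4 30.4 30.4]
```

{"method": "move_arm", "body": {"targets": "-1 0 0 0 0 0 0;-1 0 0 0 0 0 0;-1 0 0 0 0 0 -2;-1 0 0 0 0 0 -3;-1 0 0 0 0 0 -1"}}

```text
clock: 25.5
eef_pos: [478.1, 70.1, 144.8]
tool_rot: [3.141, 0.0, 0.503]
force: [0.2, 0.2, -0.6]
width: 25.2
gripper_force: 58.5
```

{"method": "move_arm", "body": {"targets": "-1 0 0 -0.1 0 0 0;-1 0 0 -0.3 0 0 0;-1 0 0 -0.3 0 0 0;-1 0 0 0 0 0 0;-1 0 0 0 0 0 0"}}

```text
clock: 25.92
eef_pos: [478.1, 70.2, 152.0]
tool_rot: [3.142, 0.0, 0.501]
force: [-0.2, -0.5, -2.3]
width: 25.2
gripper_force: 58.5
```

```bash
python3 st.py
```

```text
clock 26.07 pos [478.   70.3 151.7] rpy [-1.80e+02  2.00e-02  2.87e+01] F [-0.9 -0.4 -2.9] T [ 0.02 -0.02  0.04] w 25.6 q7 -0.61
shift cm (tool) [ 0.02 -0.    0.69] turn z deg -4.5
T [ 0.006 -0.049  0.005] grip [58.5 58.5 58.5]
```

{"method": "move_arm", "body": {"targets": "-1 0 0 -1 0 0 0;-1 0 0 -2 0 0 0;-1 0 0 -2 0 0 0;-1 0 0 -2 0 0 0;-1 0 0 -2 0 0 0"}}

```text
clock: 26.48
eef_pos: [477.8, 69.9, 243.2]
tool_rot: [3.142, 0.001, 0.5]
force: [0.1, 0.6, -2.4]
width: 25.6
gripper_force: 58.8
```

{"method": "move_arm", "body": {"targets": "-1 -0.7 1.2 0 0 0 0;-1 -1.4 2.4 0 0 0 0;-1 -1.5 2.5 0 0 0 0;-1 -1.5 2.5 0 0 0 0;-1 -1.5 2.5 0 0 0 0"}}

```text
clock: 26.9
eef_pos: [473.1, -60.0, 242.4]
tool_rot: [-3.141, -0.0, 0.501]
force: [0.3, -0.4, -1.5]
width: 25.6
gripper_force: 58.9
```

{"method": "move_arm", "body": {"targets": "-1 -1.5 2.5 0 0 0 0;-1 -1.5 2.5 0 0 0 0;-1 -1.5 2.5 0 0 0 0;-1 -1.4 2.4 0 0 0 0;-1 -1.0 1.8 0 0 0 0"}}

```text
clock: 27.32
eef_pos: [468.4, -197.5, 242.6]
tool_rot: [3.14, 0.001, 0.498]
force: [0.1, -0.3, -2.7]
width: 25.2
gripper_force: 59.0
```

{"method": "move_arm", "body": {"targets": "-1 -0.8 1.4 0 0 0 0;-1 0 0 0 0 0 0;-1 0 0 0 0 0 0;-1 0 0 0 0 0 0;-1 0 0 0 0 0 0"}}

```text
clock: 27.73
eef_pos: [469.1, -209.1, 241.7]
tool_rot: [-3.14, -0.0, 0.503]
force: [-0.1, 0.0, -1.6]
width: 25.6
gripper_force: 59.1
```

Run:
```python
from h import *
cs=[cam("side"),cam("scene")]
goto(469,-210.5,242); o=[]
for c in cs:
    u=proj(c,[469,-210.5,95]).round().astype(int); x,y=u-50; o.append(cv2.resize(c[0][y:y+100,x:x+100],(400,400),interpolation=cv2.INTER_CUBIC))
cv2.imwrite("pics/rest.png",np.hstack(o)[:,:,::-1])
```

```text
clock 27.83 pos [ 469.2 -209.3  241.8] rpy [-1.7995e+02 -1.0000e-02  2.8820e+01] F [-0.2  0.7 -2.8] T [-0.   -0.05  0.01] w 25.2 q7 -0.2
shift cm (tool) [-0.07  0.09 -0.02] turn z deg None
```

View pics/rest.png

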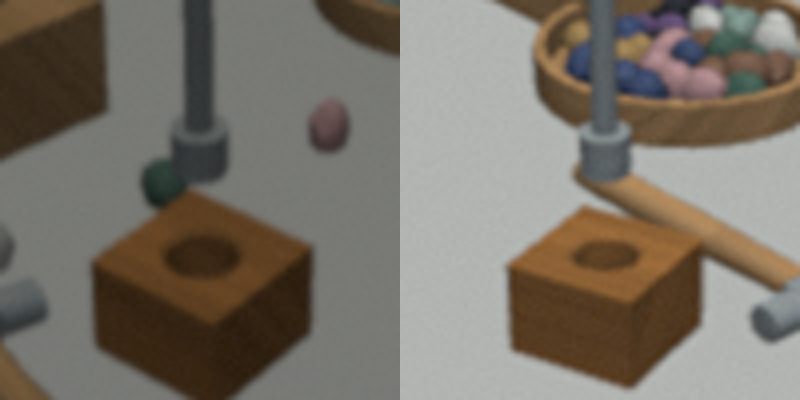

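The socket hangs straight over the hole: columns 200 vs 202 in the side crop and 605 vs 607 in the scene crop. Lowering.

{"method": "move_arm", "body": {"targets": "-1 0 0.1 1.5 0 0 0;-1 0 0 2 0 0 0;-1 0 0 1.5 0 0 0;-1 0 0 1 0 0 0;-1 0 0 0.5 0 0 0"}}

```text
clock: 28.25
eef_pos: [469.1, -210.5, 175.6]
tool_rot: [-3.14, 0.001, 0.502]
force: [0.4, -0.8, -2.9]
width: 25.5
gripper_force: 59.1
```

{"method": "move_arm", "body": {"targets": "-1 0 0 1 0 0 0;-1 0 0 1 0 0 0;-1 0 0 1 0 0 0;-1 0 0 0.5 0 0 0;-1 0 0 0 0 0 0"}}

```text
clock: 28.67
eef_pos: [468.9, -211.1, 140.6]
tool_rot: [-3.14, 0.001, 0.501]
force: [-0.6, 0.5, -2.3]
width: 25.3
gripper_force: 59.1
```

{"method": "move_arm", "body": {"targets": "-1 0 0 0 0 0 0;-1 0 0 0 0 0 0;-1 0 0 0.1 0 0 0;-1 0 0 0 0 0 0;-1 0 0 0 0 0 0"}}

```text
clock: 29.08
eef_pos: [469.7, -211.5, 141.0]
tool_rot: [3.141, -0.0, 0.501]
force: [-0.8, -0.0, -1.9]
width: 25.4
gripper_force: 59.1
```

```bash
python3 st.py
```

```text
clock 29.23 pos [ 469.6 -211.5  140.9] rpy [ 1.7999e+02 -1.0000e-02  2.8710e+01] F [ 0.  -0.2 -2.5] T [-0.07 -0.11  0.02] w 25.4 q7 -0.07
shift cm (tool) [ 14.3  -24.31  -0.39] turn z deg -4.49
T [-0.031 -0.056  0.006] grip [59.1 59.1 59.1]
```

{"method": "move_arm", "body": {"targets": "-1 0 0 0.1 0 0 0;-1 0 0 0.1 0 0 0;-1 0 0 0 0 0 0;-1 0 0 0 0 0 0"}}

```text
clock: 29.57
eef_pos: [469.4, -211.5, 138.7]
tool_rot: [-3.141, 0.0, 0.501]
force: [0.5, 0.2, -2.8]
width: 25.4
gripper_force: 59.1
```

{"method": "move_arm", "body": {"targets": "-1 0 0 0.1 0 0 0;-1 0 0 0 0 0 0;-1 0 0 0 0 0 0"}}

```text
clock: 29.82
eef_pos: [469.6, -211.6, 137.9]
tool_rot: [3.141, -0.0, 0.501]
force: [-0.0, 0.2, -2.0]
width: 25.0
gripper_force: 59.2
```

{"method": "move_arm", "body": {"targets": "-1 0 0 0.05 0 0 0;-0.42 0 0 0 0 0 0;-0.39 0 0 0 0 0 0;-0.37 0 0 0 0 0 0;-0.3 0 0 0 0 0 0"}}

```text
clock: 30.23
eef_pos: [469.6, -211.6, 137.3]
tool_rot: [3.141, -0.0, 0.501]
force: [-0.4, -0.2, 1.4]
width: 30.0
gripper_force: 0.0
```

{"method": "move_arm", "body": {"targets": "0 0 0 0 0 0 0;0.5 0 0 0 0 0 0;1 0 0 0 0 0 0;1 0 0 0 0 0 0;1 0 0 0 0 0 0"}}

```text
clock: 30.65
eef_pos: [469.5, -211.5, 137.2]
tool_rot: [-3.142, 0.0, 0.501]
force: [0.7, -0.1, -0.1]
width: 85.1
gripper_force: 0.0
```

{"method": "move_arm", "body": {"targets": "1 0 0 0 0 0 0;1 0 0 -1 0 0 0;1 0 0 -2 0 0 0;1 0 0 -3 0 0 0;1 0 0 -3 0 0 0"}}

```text
clock: 31.07
eef_pos: [468.7, -211.4, 228.5]
tool_rot: [-3.141, 0.002, 0.5]
force: [0.1, -0.1, -0.7]
width: 85.5
gripper_force: 0.0
```

{"method": "move_arm", "body": {"targets": "1 0 0 -3 0 0 0;1 0 0 -2 0 0 0;1 0 0 0 0 0 0;1 0 0 0 0 0 0;1 0 0 0 0 0 0"}}

```text
clock: 31.48
eef_pos: [469.1, -211.0, 277.0]
tool_rot: [-3.141, 0.0, 0.501]
force: [0.3, 0.3, -0.5]
width: 85.5
gripper_force: 0.0
```

Run:
```python
from h import *
cs=[cam("side"),cam("scene")]
goto(469,-210.5,242); o=[]
for c in cs:
    u=proj(c,[469,-210.5,95]).round().astype(int); x,y=u-65; o.append(cv2.resize(c[0][y:y+130,x:x+130],(390,390),interpolation=cv2.INTER_CUBIC))
cv2.imwrite("pics/end.png",np.hstack(o)[:,:,::-1])
```

```text
clock 31.58 pos [ 468.8 -211.   276.4] rpy [-1.799e+02  8.000e-02  2.871e+01] F [ 0.1 -0.8  0.3] T [-0.01  0.06  0.01] w 85.7 q7 -0.24
shift cm (tool) [ 0.04 -0.03  3.44] turn z deg None
```

View pics/end.png

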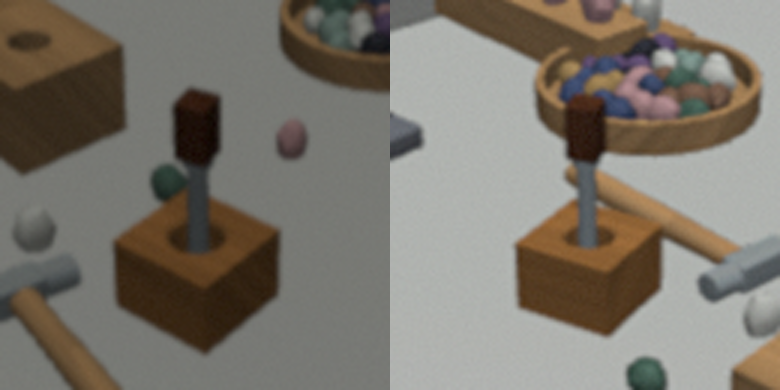

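The driver stands upright in its rest, released and clear of the gripper. Handing in.

```bash
python3 -c "
from h import *
print(order.finish_job())"
```

```text
the job is handed in; nothing more can be done
None
```

I turned the nut clockwise until I felt a firm stop at about 0.27 N m, put the driver back upright in its rest and let go of it. The job is handed in after about 32 s; no verdict came back, and the stop was judged from the torque rise alone because the nut's angle cannot be read directly.

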